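# Erect a folding parts tray and load the cooler

### The job

The folding steel parts tray on the bench is half collapsed: raise its three hinged walls until each stands upright, not leaning in or out. Then lift the salvaged processor cooler and set it down gently, flat on the tray's floor, leaving the walls upright and everything else on the bench alone.

Things in the scene. Friction and masses are not known exactly. Their poses are not given: they have to be found in the camera images.
- tray: folding sheet-steel tray fixed to the bench; origin on the bench under the floor's middle, z up. Floor 130 mm (x) by 170 (y), its top 26 mm up. +x side: fixed 4 mm back wall, top 89 mm up. Other 3 sides: hinged walls 65 mm from hinge to free edge, 4 mm thick, hinge line 24 mm up, folded outwards with space beneath; friction hinges (0.12 N m) stay where left and can go past upright
- front (a joint): angle of the near wall (tray -x side), 160 mm long: 0 folded out level, 1.571 upright, up to 1.85 leaning inwards over the floor; starts at 0.45 to 0.85
- front_hinge (a point): middle of the hinge line of the front wall; axes as the tray's
- front_edge (a point): middle of the free edge of the front wall, at mid thickness, 65 mm from the hinge line; moves with the wall
- left (a joint): angle of the wall on the tray's +y side, 120 mm long: 0 folded out level, 1.571 upright, up to 1.85 leaning inwards over the floor; starts at 0.45 to 0.85
- left_hinge (a point): middle of the hinge line of the left wall; axes as the tray's
- left_edge (a point): middle of the free edge of the left wall, at mid thickness, 65 mm from the hinge line; moves with the wall
- right (a joint): angle of the wall on the tray's -y side, 120 mm long: 0 folded out level, 1.571 upright, up to 1.85 leaning inwards over the floor; starts at 0.45 to 0.85
- right_hinge (a point): middle of the hinge line of the right wall; axes as the tray's
- right_edge (a point): middle of the free edge of the right wall, at mid thickness, 65 mm from the hinge line; moves with the wall
- cooler: salvaged processor cooler: plain aluminium finned block with a copper core, 60 mm (x) by 50 mm (y) by 40 mm high, about 0.25 kg, loose on the bench to one side of the tray. Origin: centre of its underside, z up. Sides are solid to the gripper.
- adapter: bystander: black power brick, 105 x 48 x 30 mm, on the bench to the other side of the tray from the cooler; origin centre of underside
- screwdriver: bystander: screwdriver lying off to the side of the tray; origin at its underside
- pliers: bystander: small pliers with red handles lying off to the side of the tray, about 150 mm long, 13 mm high; origin under the pivot

How it is judged:
By the outcome, as a careful person would: the job done as asked, in the order asked, and still so for the second after the job is handed in, with the robot touching nothing.
It also fails if it takes over 72 s, if anything falls off the work surface, if the arm or the gripper's body presses on something with over 40 N, if the wrist force passes 120 N, or if a joint passes its speed limit or range.

### The arm

A 7-joint arm with a two-finger parallel gripper is mounted at the origin on the work surface. World frame = base frame: x ahead of the robot, y to its left, z up, the work surface at z = 0. Lengths are in m, angles in rad, forces in N, time in s.
With the tool pointing down it reaches from about 0.4 to 0.9 m from the base axis. Payload 5.6 kg.
Tool frame: the origin (TCP) lies at the very end of the fingers, on their centre line; the grasp point (between the pads) lies 19 mm behind it; x points along the fingers, y is the direction in which the jaws open and shut, and the axes are right-handed (so a half turn about x gives the same grasp; the last joint's range is limited). The gripper opens to 92 mm and grips with 3 to 60 N. Pads are 20 mm wide; open, the fingers measure 128 mm over their backs; the gripper's body (75 mm by 189 mm) begins 69 mm behind the grasp point.
Start: joints at [-1.333, 0.468, -0.012, 1.603, 0.006, 1.071, -0.056], TCP at [0.18, 0.625, 0.215] pointing down, gripper open.
Joint ranges: [-2.53, 2.53], [-0.31, 2.02], [-1.57, 1.55], [0.28, 2.44], [-1.29, 4.43], [0.15, 1.84], [-2.92, 2.92]. Speed limits (rad/s): [2.57, 2.57, 3.14, 3.14, 3.14, 3.14, 3.14].

### API

Orientations are given as [roll, pitch, yaw] about the fixed x, y, z axes, in that order (R = Rz(yaw) Ry(pitch) Rx(roll)).
In Python, from rig import * gives the robot as it stands.
- The arm moves only by the tool drive_tool, never from a script. Its argument "steps" is a list that holds one entry, the list of rows, each a list of 5 numbers: the gripper's target within -1 to 1 (shut at 1, half-way at 0, fully open at -1), then the shift along the world's x, y, z scaled (see below), then the turn about the world's z scaled (see below). A call has 1 to 12 rows; each row is the pose to reach, as a shift and turn from the pose measured when the call began; what a row does not reach only later rows make up. The controller multiplies each number of a shift by 0.4 m and each number of a turn by 90 degrees. A row lasts 1/10 s, in which the tool goes at most 50 mm and 8.59 degrees, less where a joint would pass 70% of its speed; a pose out of reach is approached as far as the arm can. A call with a number of a shift or a turn outside -1 to 1 is refused whole. A call with a gripper value outside its range is refused whole. The fingers move at their own pace and stop on an object; the grip force is fixed at half the most. Time passes only in rows, so rows that repeat a pose let the fingers close. It gives the time, the measured TCP pose, the force and the opening at its end, in the units of the state.
- read_state(): the state, without advancing time (a new reading comes with each control period).
- snapshot(name): name is "scene" or "top" or "wrist"; returns the picture (384x512x3 uint8, red, green, blue); there is no depth.
- get_calibration(name): a dict with "fovy" (degrees; the focal length in pixels is half the picture's height over the tangent of half this angle, whatever the lens; pixels are square), "cx", "cy" (the principal point, pixels), "rvec" (rotation vector, rad) and "tvec" (3), from world to camera coordinates, as OpenCV has them. Camera axes: x right, y down, z forward; pixel columns grow to the right and rows downward; lengths in m; the calibration is good to about 2 mm. A picture is of the moment at which its call begins: read the wrist's pose just before it. get_calibration takes no time and is no camera call; for the wrist camera it gives the pose at the moment of the call.
- finish_job(): hands the job in, once; it reports no verdict.
Trained networks look in the newest picture that a camera, given by its name, has taken for a name from the list of things; names that differ only in an ending like _2 or _b are one class to them, and where a whole thing is asked for, a point or a joint stands for the part that bears it (a point fixed in the world has none). Each returns a list of dicts, best first, with "confidence" (0 to 1); they miss things now and then, are a little off and sometimes report something else, mostly with a low value. They report only what shows in the picture. A call takes as long as a camera call.
- search_frame(camera, thing): "pixel" ([column, row] in pixels, amid what is visible of it).
The state is a dict: "clock": time; "q": joint angles; "qvel": joint speeds; "tau": joint torques, N m; "ee_pos": TCP position; "ee_rot": TCP orientation; "force": force on the tool from outside, world axes, zero at the start; "torque": the same for the moment, N m; "gripper_width": finger opening in m.
Only numpy, scipy, OpenCV 4.12 (cv2) and the standard library are available. Lean on these libraries where they do the work, as an engineer would, in place of code of your own. Each camera call takes 0.05 s, during which the arm holds its last target. There are 200 camera calls.

## Working session

There is one attempt and no reset: what is moved stays moved. The work goes in short steps, Python scripts to look and compute and a tool call to move; the robot and the scene stay as the last step left them, time stands still between calls to the robot, and variables do not carry over. Pictures are saved under pics/ and viewed, about 8 in all and at most 12, crops included, and the job is handed in when it is done.

Besides the shell and the picture viewer there is one more tool, called after ">>>" as a command line: name --argument value ..., lists and objects as JSON in quotes. drive_tool: Moves the arm, as the interface text tells. Shifts and turns lie within -1 to 1; 1 stands for 0.4 m of shift or 90 degrees of turn. Its arguments: {"type":"object","properties":{"steps":{"type":"array","items":{"type":"array","items":{"type":"array","items":{"type":"number","minimum":-1,"maximum":1}}}}},"required":["steps"]}

```bash
ls; mkdir -p pics; python3 - <<'E'
from rig import *
import cv2
s=read_state();print(s)
for c in["scene","top"]:
    im=snapshot(c);cv2.imwrite(f"pics/{c}0.png",im[:,:,::-1]);print(c,get_calibration(c))
    for t in["tray","front","left","right","front_hinge","left_hinge","right_hinge","front_edge","left_edge","right_edge","cooler","adapter","screwdriver","pliers"]:
        print(t,[(d["pixel"],round(d["confidence"],2)) for d in search_frame(c,t)[:2]])
E
```

```text
pics
{'clock': 0.0, 'q': array([-1.33299852,  0.46835719, -0.01159943,  1.60361292,  0.00599635,
        1.07138567, -0.05628474]), 'qvel': array([ 2.62976814e-03, -1.07210398e-03,  2.90248572e-04,  4.96062905e-04,
       -7.94913353e-05, -8.72056115e-04, -8.71347348e-05]), 'tau': array([ 1.66098380e-04, -5.20569742e+01, -1.20360593e-02, -2.43746495e+01,
       -5.65923296e-02,  1.71064393e-02,  1.51620961e-04]), 'ee_pos': array([0.18003856, 0.62397082, 0.21365774]), 'ee_rot': array([-1.50127784,  1.56906765, -1.78212918]), 'force': array([ 0.25374468, -0.53556571,  0.15049884]), 'torque': array([ 0.01701698, -0.01812141,  0.01512345]), 'gripper_width': 0.09195959265496106}
scene {'fovy': 55.5040114676443, 'cx': 257.1238539694013, 'cy': 189.02860359506624, 'rvec': array([ 1.16212687,  2.43304653, -0.90583256]), 'tvec': array([ 0.35527782, -0.30700188,  1.31775346])}
tray [([254.2, 204.9], 0.82)]
front [([271.8, 183.8], 0.89)]
left [([285.1, 229.7], 0.88)]
right [([217.7, 188.8], 0.75)]
front_hinge [([258.4, 204.9], 0.72)]
left_hinge [([254.8, 204.6], 0.96)]
right_hinge [([259.2, 206.
[... 292 characters left out ...]
 0.72)]
top {'fovy': 43.614421012023854, 'cx': 254.68983714996983, 'cy': 200.65943713689893, 'rvec': array([ 2.15826147, -2.14676825,  0.15081574]), 'tvec': array([-0.02566067,  0.60225358,  1.26075298])}
tray [([279.9, 188.8], 0.57)]
front [([238.4, 221.7], 0.6)]
left [([194.9, 194.3], 0.73)]
right [([278.2, 188.5], 0.57)]
front_hinge [([237.1, 195.7], 0.73)]
left_hinge [([238.0, 199.3], 0.76)]
right_hinge [([235.2, 197.8], 0.85)]
front_edge [([239.9, 223.3], 0.73)]
left_edge [([200.2, 199.5], 0.76)]
right_edge [([278.8, 188.5], 0.78)]
cooler [([360.4, 224.6], 0.76)]
adapter [([118.2, 245.6], 0.59)]
screwdriver [([390.1, 152.0], 0.67)]
pliers [([122.6, 167.1], 0.67), ([363.1, 222.5], 0.58)]
```

```bash
python3 - <<'E'
import cv2
t=cv2.imread("pics/top0.png")[120:290,80:420];cv2.imwrite("pics/t1.png",cv2.resize(t,None,fx=2.35,fy=2.35,interpolation=cv2.INTER_CUBIC))
t=cv2.imread("pics/scene0.png")[90:340,90:420];cv2.imwrite("pics/s1.png",cv2.resize(t,None,fx=2.4,fy=2.4,interpolation=cv2.INTER_CUBIC))
E
```

```text
(no output)
```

View pics/t1.png

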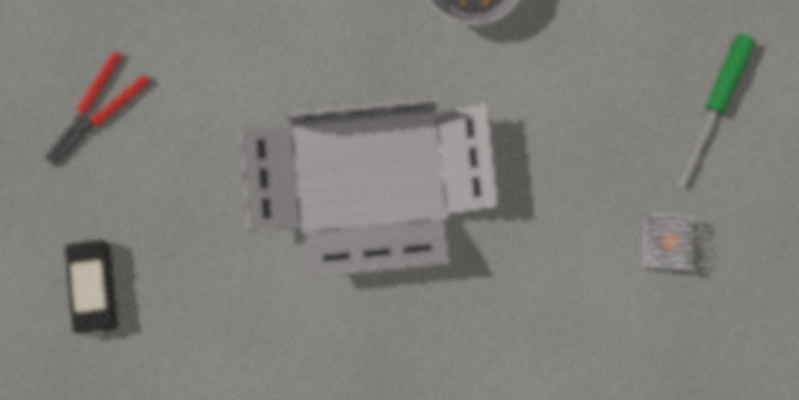

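View pics/s1.png

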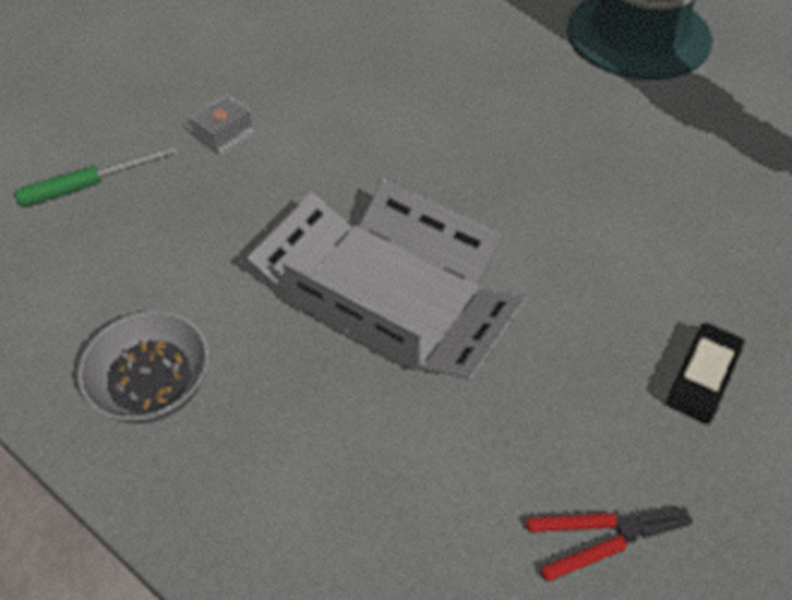

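The top view shows the tray with its fixed back wall at the top, at about (235,175) in full-picture pixels. The left wall is at (190,196), the right wall at (281,187) and the front wall at (241,224). The cooler is at (365,223). The scene view agrees. Next I fit the tray pose and wall angles to the corners seen in both views.

```bash
cat > h.py <<'E'
import numpy as np, cv2
from scipy.optimize import least_squares
def K(c):
    f=192/np.tan(np.radians(c["fovy"])/2); return np.array([[f,0,c["cx"]],[0,f,c["cy"]],[0,0,1]])
def proj(c,P): return cv2.projectPoints(np.array(P,float).reshape(-1,1,3),c["rvec"],c["tvec"],K(c),None)[0].reshape(-1,2)
def unproj(c,px,z):
    R=cv2.Rodrigues(c["rvec"])[0]; d=R.T@np.linalg.inv(K(c))@[px[0],px[1],1]; o=-R.T@c["tvec"]
    return o+d*(z-o[2])/d[2]
def local(n,s,a,h=.065):
    """corner s=+-1 of the wall n at height h along the wall, tray axes"""
    d=h*np.cos(a);z=.024+h*np.sin(a)
    return {"front":[-.065-d,s*.08,z],"left":[s*.06,.085+d,z],"right":[s*.06,-.085-d,z],"back":[.067,s*.085,.089]}[n]
def world(t,p):
    c,s=np.cos(t[2]),np.sin(t[2]); return np.array([t[0]+c*p[0]-s*p[1],t[1]+s*p[0]+c*p[1],p[2]])
E
python3 - <<'E'
from rig import *; from h import *
C={c:get_calibration(c) for c in["scene","top"]}
T=lambda u,v:("top",[80+u/2.35,120+v/2.35]); S=lambda u,v:("scene",[90+u/2.4,90+v/2.4])
obs=[("left",1,*T(245,130)),("left",-1,*T(250,232)),("right",1,*T(487,104)),("right",-1,*T(496,207)),
("front",1,*T(312,272)),("front",-1,*T(447,264)),("back",1,*T(291,118)),("back",-1,*T(436,104)),
("front",-1,*S(383,181)),("front",1,*S(500,235)),("right",-1,*S(312,193)),("right",1,*S(248,255)),
("left",1,*S(470,376)),("left",-1,*S(522,295)),("back",-1,*S(284,265)),("back",1,*S(420,335))]
A={"front":3,"left":4,"right":5}
def r(p): return np.concatenate([proj(C[c],world(p,local(n,s,p[A[n]] if n in A else 0)))[0]-px for n,s,c,px in obs])
p0=[*unproj(C["top"],[238,194],.026)[:2],0,.65,.65,.65]
s=least_squares(r,p0,loss="soft_l1");print(p0,s.x)
for o,e in zip(obs,r(s.x).reshape(-1,2)):print(o[:3],e.round(1))
for t,c,px,z in[("cooler","top",T(669,242)[1],.04),("cooler0","top",T(670,271)[1],.02),("cooler","scene",S(221,115)[1],.04)]:
    print(t,unproj(C[c],px,z))
print(get_calibration("wrist"))
E
```

```text
[np.float64(0.6226840046285188), np.float64(0.023492022898670153), 0, 0.65, 0.65, 0.65] [0.62587165 0.02650988 0.10520276 0.60838387 0.49626134 0.47185688]
('left', 1, 'top') [-2.2 -0.8]
('left', -1, 'top') [-0.7 -0.2]
('right', 1, 'top') [-0.4  0.2]
('right', -1, 'top') [ 0.7 -0. ]
('front', 1, 'top') [-2.2  2.1]
('front', -1, 'top') [ 0.6 -0.5]
('back', 1, 'top') [-2.2 -2.8]
('back', -1, 'top') [ 0.2 -3.1]
('front', -1, 'scene') [ 0.1 -2.1]
('front', 1, 'scene') [ 0.9 -1.6]
('right', -1, 'scene') [-0.1 -1.4]
('right', 1, 'scene') [-0.6  0.2]
('left', 1, 'scene') [ 0.  -0.4]
('left', -1, 'scene') [ 1.9 -0.6]
('back', -1, 'scene') [-1.5 -1.5]
('back', 1, 'scene') [-1.  -0.2]
cooler [ 0.54336461 -0.31981453  0.04      ]
cooler0 [ 0.51136473 -0.32476884  0.02      ]
cooler [ 0.54738068 -0.31561981  0.04      ]
{'fovy': 59.510967232278304, 'cx': 253.2926379567434, 'cy': 193.3149866693884, 'rvec': array([-2.34338396, -1.76358551, -0.22281435]), 'tvec': array([-0.64898236, -0.02978992,  0.39072532])}
```

```bash
python3 - <<'E'
from rig import *; from h import *
from scipy.spatial.transform import Rotation as Ro
s=read_state();R=Ro.from_euler("xyz",s["ee_rot"]).as_matrix();print(R.round(3))
c=get_calibration("wrist");Rc=cv2.Rodrigues(c["rvec"])[0];o=-Rc.T@c["tvec"];print(o,Rc.T.round(2), R.T@(o-s["ee_pos"]),(R.T@Rc.T).round(2))
E
```

```text
[[ 0.     0.277  0.961]
 [-0.     0.961 -0.277]
 [-1.    -0.     0.   ]]
[0.11407019 0.6424255  0.38601721] [[ 0.28  0.93  0.24]
 [ 0.96 -0.27 -0.07]
 [ 0.    0.25 -0.97]] [-0.17142207 -0.00112366 -0.0684743 ] [[-0.   -0.25  0.97]
 [ 1.    0.    0.  ]
 [-0.    0.97  0.25]]
```

>>> drive_tool --steps '[[[1, 0.1, -0.1, 0.3, 0], [1, 0.25, -0.2, 0.4, 0], [1, 0.4, -0.3, 0.4, 0], [1, 0.5, -0.4, 0.4, 0], [1, 0.6, -0.5, 0.4, 0], [1, 0.7, -0.65, 0.4, 0], [1, 0.75, -0.75, 0.4, 0], [1, 0.8, -0.85, 0.4, 0], [1, 0.85, -0.95, 0.4, 0], [1, 0.9, -1, 0.4, 0], [1, 0.95, -1, 0.4, 0], [1, 1, -1, 0.4, 0]]]'

```text
clock: 2.7
ee_pos: [0.5594, 0.2374, 0.3748]
ee_rot: [0.997, 1.569, 0.715]
force: [0.4, 1.3, -0.3]
gripper_width: 0.0005
```

>>> drive_tool --steps '[[[1, 0, -0.12, 0, 0.08], [1, 0.01, -0.24, 0, 0.16], [1, 0.02, -0.36, 0, 0.246], [1, 0.02, -0.48, 0, 0.246], [1, 0.02, -0.518, 0, 0.246], [1, 0.02, -0.518, 0, 0.246], [1, 0.02, -0.518, 0, 0.246]]]'

```text
clock: 3.4
ee_pos: [0.5674, 0.032, 0.3749]
ee_rot: [1.174, 1.568, 1.28]
force: [0.5, -0.1, 0.5]
gripper_width: 0.0001
```

```bash
python3 - <<'E'
from rig import *; from h import *
import json
c=get_calibration("wrist");im=snapshot("wrist");print(read_state()["ee_pos"])
np.savez("w1.npz",im=im,**c)
cv2.imwrite("pics/w1.png",cv2.resize(im[:,:,::-1],(800,600),interpolation=cv2.INTER_CUBIC))
E
```

```text
[0.56734136 0.03280014 0.37472977]
```

View pics/w1.png

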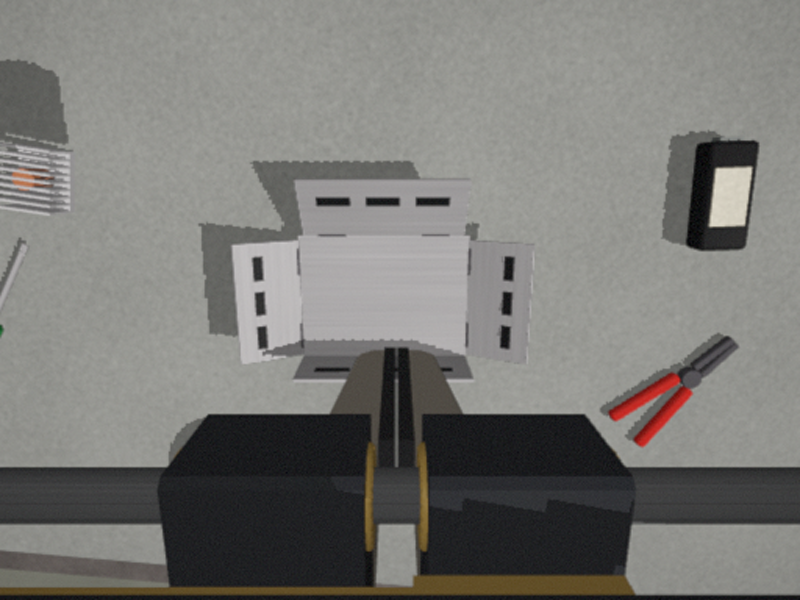

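The wrist view is sharp. The front wall's free edge runs from (294,180) to (471,178), the right wall's from (234,245) to (241,363), and the left wall's from (534,244) to (527,362). The back wall's top runs from (293,379) to (472,379). I refit with these.

```bash
python3 - <<'E'
from rig import *; from h import *
d=dict(np.load("w1.npz"));im=d.pop("im");d={k:v if v.ndim else float(v) for k,v in d.items()}
C={"wrist":d,"scene":get_calibration("scene")}
W=lambda u,v:("wrist",[u/1.5625,v/1.5625],3); S=lambda u,v:("scene",[90+u/2.4,90+v/2.4],1)
obs=[("front",-1,*W(294,180)),("front",1,*W(471,178)),("right",-1,*W(234,245)),("right",1,*W(241,363)),("left",-1,*W(534,244)),("left",1,*W(527,362)),("back",-1,*W(293,380)),("back",1,*W(472,380)),
("front",-1,*S(383,181)),("front",1,*S(500,235)),("right",-1,*S(312,193)),("right",1,*S(248,255)),
("left",1,*S(470,376)),("left",-1,*S(522,295))]
A={"front":3,"left":4,"right":5}
def r(p,w=1): return np.concatenate([(proj(C[c],world(p,local(n,s,p[A[n]] if n in A else 0)))[0]-px)*(k if w else 1) for n,s,c,px,k in obs])
p0=[.626,.0265,.1,.6,.6,.6]
s=least_squares(r,p0,loss="soft_l1");print(s.x)
for o,e in zip(obs,r(s.x,0).reshape(-1,2)):print(o[:3],e.round(1))
for q in[[-.065,-.08,.026],[-.065,.08,.026]]:print("floor",proj(d,world(s.x,q))*1.5625)
for n in A:
    for k in(-1,1): print(n,k,world(s.x,local(n,k,s.x[A[n]])).round(4))
E
```

```text
[0.62780794 0.02604161 0.1083816  0.6038696  0.49861557 0.52426096]
('front', -1, 'wrist') [-0.2 -0.8]
('front', 1, 'wrist') [0.2 0.2]
('right', -1, 'wrist') [-1.2 -1.3]
('right', 1, 'wrist') [0.5 0.2]
('left', -1, 'wrist') [ 0.3 -1.2]
('left', 1, 'wrist') [-0.2  0.1]
('back', -1, 'wrist') [-0.2  1.8]
('back', 1, 'wrist') [1.4 1.5]
('front', -1, 'scene') [-0.6 -1.7]
('front', 1, 'scene') [ 0.3 -1.4]
('right', -1, 'scene') [-0.5 -1.5]
('right', 1, 'scene') [-1.   0.2]
('left', 1, 'scene') [-0.5 -0.1]
('left', -1, 'scene') [ 1.4 -0.4]
floor [[302.91251767 233.42852676]]
floor [[464.50651229 233.12641269]]
front -1 [ 0.5187 -0.0663  0.0609]
front 1 [0.5013 0.0928 0.0609]
left -1 [0.5528 0.1608 0.0551]
left 1 [0.6721 0.1738 0.0551]
right -1 [ 0.5834 -0.1209  0.0565]
right 1 [ 0.7027 -0.1079  0.0565]
```

>>> drive_tool --steps '[[[1, -0.11, -0.03, -0.06, 0], [1, -0.221, -0.057, -0.15, 0], [1, -0.221, -0.057, -0.27, 0], [1, -0.221, -0.057, -0.39, 0], [1, -0.221, -0.057, -0.51, 0], [1, -0.221, -0.057, -0.63, 0], [1, -0.221, -0.057, -0.75, 0], [1, -0.221, -0.057, -0.83, 0], [1, -0.221, -0.057, -0.86, 0], [1, -0.221, -0.057, -0.86, 0]]]'

```text
clock: 4.45
ee_pos: [0.4781, 0.0115, 0.0295]
ee_rot: [2.302, 1.567, 2.412]
force: [-0.3, 0.3, -0.4]
gripper_width: 0.0001
```

```bash
cat > arc.py <<'E'
import sys; from rig import *; from h import *
# rows for pushing a wall: name, start angle, end angle, half thickness, lateral offset, n rows, dz at end
T=np.array([.6278,.0260,.1084])
def loc(p,T=T):
    d=np.array(p[:2])-T[:2];c,s=np.cos(T[2]),np.sin(T[2]);return np.array([c*d[0]+s*d[1],-s*d[0]+c*d[1],p[2]])
def units(p,z): 
    s=read_state();w=world(T,[p[0],p[1],z]);return ((w-s["ee_pos"])/.4).round(3).tolist()
E
python3 - <<'E'
from arc import *
s=read_state();print(s["ee_pos"],s["ee_rot"],s["force"],loc(s["ee_pos"]))
a0=.604
for a in np.linspace(a0-.06,np.pi/2-.12,12): print(units([-.065-.065*np.cos(a)-.012,0],.030+.065*(np.sin(a)-np.sin(a0))))
E
```

```text
[0.47808841 0.01145167 0.02945284] [2.30183341 1.56712177 2.41237815] [-0.27843861  0.30413075 -0.36536742] [-0.1504068   0.00173404  0.02945284]
[0.045, 0.001, -0.007]
[0.052, 0.001, 0.004]
[0.06, 0.002, 0.015]
[0.069, 0.003, 0.025]
[0.079, 0.004, 0.034]
[0.09, 0.005, 0.042]
[0.101, 0.007, 0.049]
[0.113, 0.008, 0.055]
[0.125, 0.009, 0.061]
[0.138, 0.011, 0.065]
[0.15, 0.012, 0.068]
[0.164, 0.013, 0.07]
```

>>> drive_tool --steps '[[[1, 0.045, 0, 0.0, 0], [1, 0.052, 0.001, 0.004, 0], [1, 0.06, 0.002, 0.015, 0], [1, 0.069, 0.003, 0.025, 0], [1, 0.079, 0.004, 0.034, 0], [1, 0.09, 0.005, 0.042, 0], [1, 0.101, 0.007, 0.049, 0], [1, 0.113, 0.008, 0.055, 0], [1, 0.125, 0.009, 0.061, 0], [1, 0.138, 0.011, 0.065, 0], [1, 0.15, 0.012, 0.068, 0], [1, 0.164, 0.013, 0.07, 0]]]'

```text
clock: 5.65
ee_pos: [0.5445, 0.0169, 0.058]
ee_rot: [1.981, 1.568, 2.092]
force: [-2.2, 0.9, 2.0]
gripper_width: 0.0002
```

```bash
python3 - <<'E'
from arc import *
s=read_state();print(s["ee_pos"],s["force"],loc(s["ee_pos"]))
a=cv2.resize(snapshot("wrist"),(512,384));b=snapshot("scene")[110:270,150:340];b=cv2.resize(b,(456,384),interpolation=cv2.INTER_CUBIC)
cv2.imwrite("pics/p1.png",cv2.resize(np.hstack([a[:,100:440],b])[:,:,::-1],None,fx=1,fy=1))
E
```

```text
[0.54453967 0.01685654 0.057973  ] [-2.22617463  0.85115878  2.02735274] [-8.37608443e-02 -8.20402599e-05  5.79729998e-02]
```

View pics/p1.png

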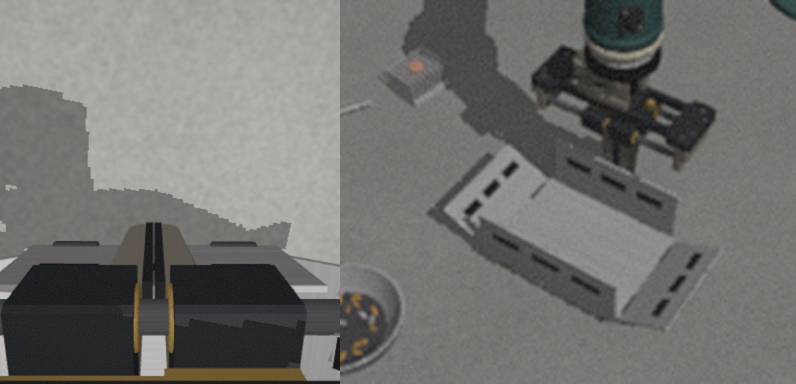

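>>> drive_tool --steps '[[[1, 0.005, 0, 0, 0], [1, 0.009, 0.001, 0, 0], [1, 0.013, 0.001, 0, 0], [1, 0.013, 0.001, 0, 0], [1, 0.013, 0.001, 0, 0], [1, -0.03, -0.003, 0.0, 0], [1, -0.08, -0.01, 0.1, 0], [1, -0.08, -0.01, 0.22, 0], [1, -0.08, -0.01, 0.34, 0], [1, -0.05, 0.0, 0.46, 0], [1, 0.02, 0.02, 0.58, 0], [1, 0.05, 0.04, 0.7, 0]]]'

```text
clock: 6.95
ee_pos: [0.5649, 0.0318, 0.3343]
ee_rot: [0.772, 1.567, 0.882]
force: [1.0, 0.4, -0.1]
gripper_width: 0.0006
```

>>> drive_tool --steps '[[[1, 0.03, 0.02, 0.08, 0], [1, 0.03, 0.02, 0.08, 0]]]'

```text
clock: 7.15
ee_pos: [0.5806, 0.0412, 0.3716]
ee_rot: [0.221, 1.557, 0.333]
force: [-0.1, 0.1, -0.0]
gripper_width: 0.0001
```

```bash
cat > see.py <<'E'
import sys; from arc import *
def wrist(name):
    c=get_calibration("wrist");im=snapshot("wrist");np.savez(name,im=im,**c);return c,im
if __name__=="__main__":
    c,im=wrist(sys.argv[1]);s=read_state();print(s["ee_pos"],loc(s["ee_pos"]),s["force"])
    cv2.imwrite(f"pics/{sys.argv[1]}.png",cv2.resize(im[80:270,110:370,::-1],None,fx=3,fy=3,interpolation=cv2.INTER_CUBIC))
    for n in("front","left","right"):
        for a in(1.47,1.571,1.67):print(n,a,[((proj(c,world(T,local(n,k,a)))[0]-[110,80])*3).round(0).tolist() for k in(-1,1)])
E
python3 see.py w2
```

```text
[0.57862717 0.04032181 0.36838824] [-0.04733477  0.01955765  0.36838824] [-0.1251311   0.20840709 -0.644141  ]
front 1.47 [[207.0, 171.0], [565.0, 172.0]]
front 1.571 [[207.0, 186.0], [565.0, 187.0]]
front 1.67 [[208.0, 200.0], [564.0, 201.0]]
left 1.47 [[590.0, 198.0], [579.0, 448.0]]
left 1.571 [[576.0, 198.0], [565.0, 448.0]]
left 1.67 [[561.0, 198.0], [552.0, 448.0]]
right 1.47 [[182.0, 197.0], [197.0, 447.0]]
right 1.571 [[197.0, 197.0], [211.0, 448.0]]
right 1.67 [[211.0, 197.0], [224.0, 447.0]]
```

View pics/w2.png

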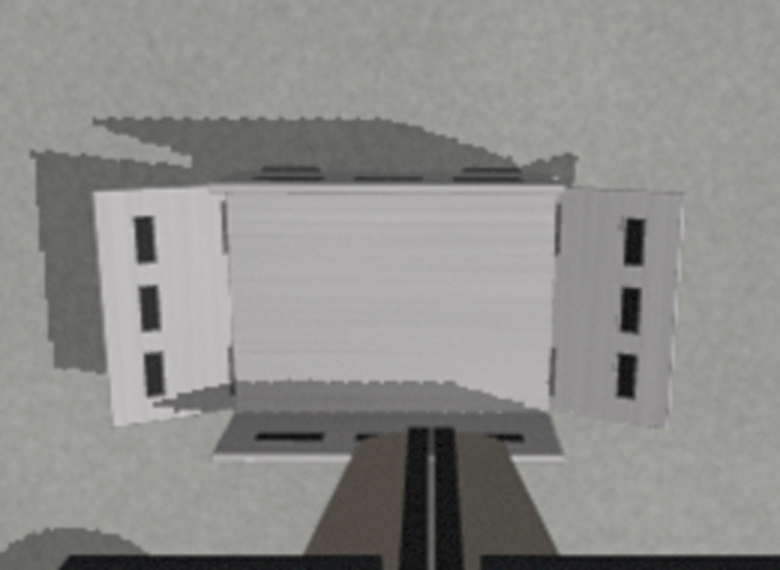

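The front wall's top edge is at row 188, where upright predicts 187, so it is upright. Next is the left wall.

>>> drive_tool --steps '[[[1, 0.02, 0.12, -0.02, 0], [1, 0.04, 0.24, -0.04, 0], [1, 0.074, 0.36, -0.06, 0], [1, 0.074, 0.412, -0.16, 0], [1, 0.074, 0.412, -0.28, 0], [1, 0.074, 0.412, -0.4, 0], [1, 0.074, 0.412, -0.52, 0], [1, 0.074, 0.412, -0.64, 0], [1, 0.074, 0.412, -0.76, 0], [1, 0.074, 0.412, -0.83, 0], [1, 0.074, 0.412, -0.845, 0], [1, 0.074, 0.412, -0.845, 0]]]'

```text
clock: 8.4
ee_pos: [0.607, 0.2042, 0.029]
ee_rot: [0.243, 1.566, 0.354]
force: [0.3, 0.6, -0.6]
gripper_width: 0.0005
```

```bash
python3 - <<'E'
from arc import *
s=read_state();print(s["ee_pos"],np.subtract(s["ee_rot"][2],s["ee_rot"][0]),s["force"],loc(s["ee_pos"]))
a0=.5
for a in np.linspace(a0-.06,np.pi/2-.15,12): print(units([0,.085+.065*np.cos(a)+.02],.030+.065*(np.sin(a)-np.sin(a0))))
E
```

```text
[0.60699937 0.20415477 0.02895251] 0.11042802482432687 [ 0.31359054  0.62946705 -0.61622754] [-0.00140436  0.17935946  0.02895251]
[0.008, -0.038, -0.006]
[0.008, -0.045, 0.007]
[0.009, -0.053, 0.019]
[0.01, -0.062, 0.03]
[0.011, -0.071, 0.041]
[0.012, -0.082, 0.051]
[0.014, -0.094, 0.059]
[0.015, -0.106, 0.067]
[0.016, -0.119, 0.073]
[0.018, -0.132, 0.079]
[0.019, -0.146, 0.083]
[0.021, -0.16, 0.085]
```

>>> drive_tool --steps '[[[1, 0.006, -0.025, 0, 0], [1, 0.008, -0.045, 0.007, 0], [1, 0.009, -0.053, 0.019, 0], [1, 0.01, -0.062, 0.03, 0], [1, 0.011, -0.071, 0.041, 0], [1, 0.012, -0.082, 0.051, 0], [1, 0.014, -0.094, 0.059, 0], [1, 0.015, -0.106, 0.067, 0], [1, 0.016, -0.119, 0.073, 0], [1, 0.018, -0.132, 0.079, 0], [1, 0.019, -0.146, 0.083, 0], [1, 0.021, -0.16, 0.085, 0]]]'

```text
clock: 9.6
ee_pos: [0.6164, 0.1414, 0.0647]
ee_rot: [0.341, 1.563, 0.452]
force: [0.5, 4.2, 3.8]
gripper_width: 0.0003
```

```bash
python3 see.py w3
```

```text
[0.61652091 0.13927116 0.0644662 ] [0.00104167 0.11382657 0.0644662 ] [0.55204835 1.13255632 1.87498345]
front 1.47 [[-960.0, 49.0], [186.0, 54.0]]
front 1.571 [[-947.0, 98.0], [188.0, 102.0]]
front 1.67 [[-929.0, 144.0], [191.0, 148.0]]
left 1.47 [[271.0, 138.0], [296.0, 841.0]]
left 1.571 [[225.0, 138.0], [258.0, 843.0]]
left 1.67 [[180.0, 138.0], [222.0, 841.0]]
right 1.47 [[-1014.0, 133.0], [-762.0, 840.0]]
right 1.571 [[-970.0, 134.0], [-726.0, 841.0]]
right 1.67 [[-922.0, 134.0], [-687.0, 840.0]]
```

View pics/w3.png

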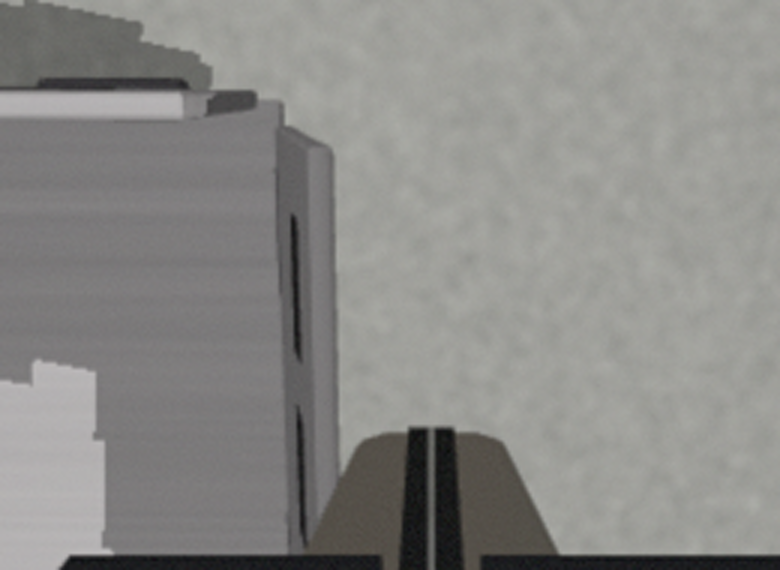

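The left wall now stands at about 1.36 rad. The front edge matches upright, at row 104 against a predicted 102. The contact face is about 13 mm from the tool axis, so about 13 mm more push is needed.

>>> drive_tool --steps '[[[1, 0.001, -0.01, 0.001, 0], [1, 0.002, -0.018, 0.002, 0], [1, 0.003, -0.026, 0.003, 0], [1, 0.004, -0.032, 0.003, 0], [1, 0.004, -0.032, 0.003, 0], [1, 0.004, -0.032, 0.003, 0]]]'

```text
clock: 10.25
ee_pos: [0.6178, 0.1254, 0.0652]
ee_rot: [0.016, 1.565, 0.125]
force: [0.4, 0.3, 0.5]
gripper_width: 0.0004
```

```bash
cat > lw.py <<'E'
from see import *
c,im=wrist("w4");s=read_state();print(loc(s["ee_pos"]),s["force"])
g=cv2.GaussianBlur(im,(3,3),0).astype(int).sum(2)//3
# profile across left wall free edge at a few x stations
for x in(-.05,-.04,-.03):
    for a in(1.45,1.571,1.7):print(x,a,proj(c,world(T,[x,.085+.065*np.cos(a),.024+.065*np.sin(a)]))[0].round(1))
    v=int(round(proj(c,world(T,[x,.085,.089]))[0][1]));u=int(proj(c,world(T,[x,.085,.089]))[0][0]);print(v,u-20,g[v,u-20:u+30])
E
python3 lw.py
```

```text
[0.0008574  0.10010288 0.06517002] [-0.39418673 -0.70501632  0.13623252]
-0.05 1.45 [240.5 150.1]
-0.05 1.571 [222.5 150.2]
-0.05 1.7 [203.6 150. ]
150 202 [130 130 130 130 131 131 131 130 126 122 123 125 126 126 126 122 111  94
  80  75  75  75  74  74  73  73  73  79 100 123 129 115  97  87  91 112
 143 156 155 155 155 156 158 159 159 160 160 161 162 161]
-0.04 1.45 [240.7 172.5]
-0.04 1.571 [223.  172.6]
-0.04 1.7 [204.4 172.4]
173 203 [127 127 127 127 126 127 126 124 121 121 124 125 125 125 124 117 102  85
  76  75  75  67  45  26  30  51  68  78  99 123 119  98  87  88 106 137
 157 160 160 160 159 158 156 154 154 155 156 157 157 158]
-0.03 1.45 [240.8 194.1]
-0.03 1.571 [223.5 194.3]
-0.03 1.7 [205.2 194. ]
194 203 [125 125 126 125 125 124 125 124 120 116 119 123 125 125 125 121 111  94
  79  74  74  74  60  34  24  43  65  79  99 124 135 142 151 155 156 157
 158 159 159 159 160 160 160 159 157 156 156 156 157 158]
```

```bash
python3 - <<'E'
import numpy as np,cv2
im=np.load("w4.npz")["im"];cv2.imwrite("pics/w4.png",cv2.resize(im[100:280,150:300,::-1],None,fx=3.3,fy=3.3,interpolation=cv2.INTER_CUBIC))
E
```

```text
(no output)
```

View pics/w4.png

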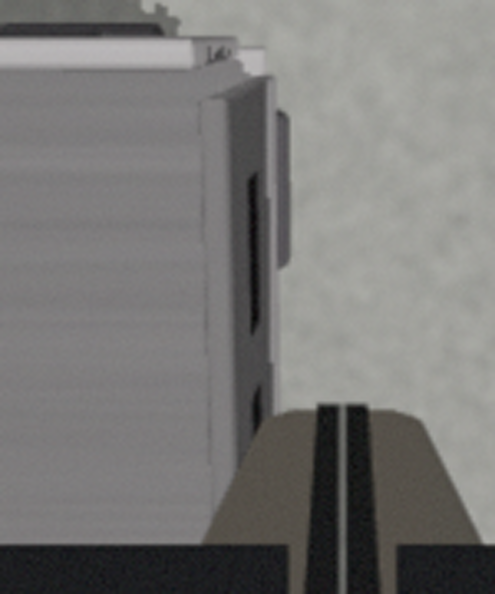

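```bash
python3 - <<'E'
from see import *
d=dict(np.load("w4.npz"));d.pop("im");c={k:v if v.ndim else float(v) for k,v in d.items()}
for px,z in[((210.5,150),.089),((219.3,150),.089),((229.5,150),.024),((229.5,150),.02),((208,117),.089),((150,117),.089)]: print(px,z,loc(unproj(c,px,z)).round(4))
# front strip rows at col 180
im=np.load("w4.npz")["im"];print(im[105:128,190].mean(1).astype(int))
for a in(1.5,1.571,1.65):print(proj(c,world(T,[-.065-.065*np.cos(a),.07,.024+.065*np.sin(a)])))
E
```

```text
(210.5, 150) 0.089 [-0.0501  0.0797  0.089 ]
(219.3, 150) 0.089 [-0.0501  0.0836  0.089 ]
(229.5, 150) 0.024 [-0.0417  0.0835  0.024 ]
(229.5, 150) 0.02 [-0.0411  0.0832  0.02  ]
(208, 117) 0.089 [-0.0642  0.0791  0.089 ]
(150, 117) 0.089 [-0.0642  0.0543  0.089 ]
[109 100  53  54  58  71 118 164 178 184 181 180 181 179 165 146 114 122
 124 123 125 123 126]
[[186.18364595 103.88600154]]
[[186.64394274 115.06394985]]
[[187.31831784 127.2565214 ]]
```

```bash
python3 - <<'E'
from see import *
def L(n):
    d=dict(np.load(n));d.pop("im");return {k:v if v.ndim else float(v) for k,v in d.items()}
c=L("w2.npz")
f=lambda u,v:(110+u/3,80+v/3)
for t,px,z in[("lh",f(562,188),.026),("lh",f(550,410),.026),("rh",f(224,195),.026),("rh",f(234,410),.026),("front top",f(388,188),.089),("back top out",f(388,460),.089),("back bot in",f(300,412),.026)]:print(t,loc(unproj(c,px,z)).round(4))
c=L("w3.npz")
for t,px,z in[("left bottom",f(277,160),.024),("left bottom",f(286,400),.024),("frontstrip",f(100,104.5),.089),("corner",f(285,101),.026)]:print("w3",t,loc(unproj(c,px,z)).round(4))
E
```

```text
lh [-0.0572  0.0871  0.026 ]
lh [0.0623 0.0852 0.026 ]
rh [-0.0531 -0.0853  0.026 ]
rh [ 0.0628 -0.0857  0.026 ]
front top [-0.0642  0.0008  0.089 ]
back top out [ 0.0661 -0.0001  0.089 ]
back bot in [ 0.0639 -0.05    0.026 ]
w3 left bottom [-0.0516  0.0828  0.024 ]
w3 left bottom [0.0008 0.0829 0.024 ]
w3 frontstrip [-0.0646  0.0675  0.089 ]
w3 corner [-0.0635  0.0851  0.026 ]
```

The left wall is near upright with a slight inward lean, about 0.03 to 0.05 rad, which I'll check from directly above later. Now the right wall.

>>> drive_tool --steps '[[[1, -0.005, 0.05, 0, 0], [1, -0.005, 0.05, 0.1, 0], [1, -0.005, 0.05, 0.22, 0], [1, 0.008, -0.07, 0.25, 0], [1, 0.02, -0.19, 0.25, 0], [1, 0.033, -0.31, 0.25, 0], [1, 0.047, -0.43, 0.25, 0], [1, 0.06, -0.55, 0.25, 0], [1, 0.073, -0.67, 0.25, 0], [1, 0.076, -0.696, 0.25, 0], [1, 0.076, -0.696, 0.2, 0], [1, 0.076, -0.696, 0.09, 0]]]'

```text
clock: 11.5
ee_pos: [0.651, -0.1544, 0.1039]
ee_rot: [-0.159, 1.557, -0.05]
force: [-0.0, 0.8, -0.5]
gripper_width: -0.0001
```

>>> drive_tool --steps '[[[1, 0, 0, -0.1, 0], [1, 0, 0, -0.18, 0], [1, 0, 0, -0.18, 0]]]'

```text
clock: 11.8
ee_pos: [0.6468, -0.1531, 0.0268]
ee_rot: [0.144, 1.567, 0.253]
force: [-0.1, 0.4, 0.7]
gripper_width: 0.0008
```

```bash
python3 - <<'E'
from arc import *
s=read_state();print(s["ee_pos"],np.subtract(s["ee_rot"][2],s["ee_rot"][0]),s["force"],loc(s["ee_pos"]))
a0=.52
for a in np.linspace(a0-.06,np.pi/2-.12,12): print(units([0,-.085-.065*np.cos(a)-.017],.030+.065*(np.sin(a)-np.sin(a0))))
E
```

```text
[ 0.6468338  -0.15308776  0.02676896] 0.10852287728116822 [-0.05931949  0.40132938  0.70350088] [-0.00045303 -0.18009582  0.02676896]
[-0.004, 0.049, -0.001]
[-0.005, 0.057, 0.012]
[-0.006, 0.065, 0.024]
[-0.007, 0.074, 0.036]
[-0.008, 0.084, 0.046]
[-0.009, 0.095, 0.056]
[-0.011, 0.107, 0.064]
[-0.012, 0.12, 0.071]
[-0.013, 0.133, 0.078]
[-0.015, 0.146, 0.083]
[-0.016, 0.161, 0.086]
[-0.018, 0.175, 0.089]
```

>>> drive_tool --steps '[[[1, -0.003, 0.03, 0, 0], [1, -0.005, 0.052, 0.01, 0], [1, -0.006, 0.062, 0.022, 0], [1, -0.007, 0.074, 0.036, 0], [1, -0.008, 0.084, 0.046, 0], [1, -0.009, 0.095, 0.056, 0], [1, -0.011, 0.107, 0.064, 0], [1, -0.012, 0.12, 0.071, 0], [1, -0.013, 0.133, 0.078, 0], [1, -0.015, 0.146, 0.083, 0], [1, -0.016, 0.161, 0.086, 0], [1, -0.018, 0.173, 0.089, 0]]]'

```text
clock: 13.0
ee_pos: [0.641, -0.0835, 0.0639]
ee_rot: [0.039, 1.563, 0.147]
force: [1.4, -2.7, 2.7]
gripper_width: 0.0005
```

```bash
python3 - <<'E'
from arc import *
s=read_state();print(s["force"],loc(s["ee_pos"]),units([0,-.1025],s["ee_pos"][2]))
E
```

```text
[ 1.37526362 -2.68593956  2.71150409] [ 0.00127625 -0.11029565  0.06388889] [-0.005, 0.019, 0.0]
```

>>> drive_tool --steps '[[[1, -0.002, 0.009, 0, 0], [1, -0.003, 0.015, 0, 0], [1, -0.005, 0.019, 0, 0], [1, -0.005, 0.019, 0, 0], [1, -0.005, 0.019, 0, 0], [1, 0.005, -0.04, 0, 0], [1, 0.005, -0.05, 0.1, 0], [1, 0.005, -0.05, 0.22, 0], [1, 0.06, 0.03, 0.34, 0], [1, 0.118, 0.076, 0.34, 0], [1, 0.118, 0.076, 0.34, 0], [1, 0.118, 0.076, 0.34, 0]]]'

```text
clock: 14.2
ee_pos: [0.6877, -0.0518, 0.1989]
ee_rot: [0.184, 1.565, 0.294]
force: [-0.2, -0.7, -0.7]
gripper_width: 0.0004
```

```bash
python3 - <<'E'
from see import *
wrist("w5");s=read_state();print(loc(s["ee_pos"]),s["force"])
E
```

```text
[ 0.05027554 -0.08514529  0.19854069] [-0.77963196 -0.54704103 -1.13994979]
```

>>> drive_tool --steps '[[[1, -0.01, 0.12, 0, 0], [1, -0.025, 0.24, 0, 0], [1, -0.035, 0.34, 0, 0], [1, -0.046, 0.422, 0, 0], [1, -0.046, 0.422, 0, 0], [1, -0.046, 0.422, 0, 0]]]'

```text
clock: 14.85
ee_pos: [0.6676, 0.1149, 0.1975]
ee_rot: [-0.202, 1.569, -0.094]
force: [1.3, -0.3, 0.6]
gripper_width: 0.0002
```

```bash
python3 - <<'E'
from see import *
wrist("w6");s=read_state();print(loc(s["ee_pos"]),s["force"])
a,b=[cv2.resize(np.load(f"w{i}.npz")["im"][60:270,170:340,::-1],None,fx=2.35,fy=2.85,interpolation=cv2.INTER_CUBIC) for i in(5,6)]
cv2.imwrite("pics/w56.png",np.hstack([a,b]))
E
```

```text
[0.04947025 0.08245944 0.19774921] [ 0.30940105 -0.13056915  0.12595888]
```

View pics/w56.png

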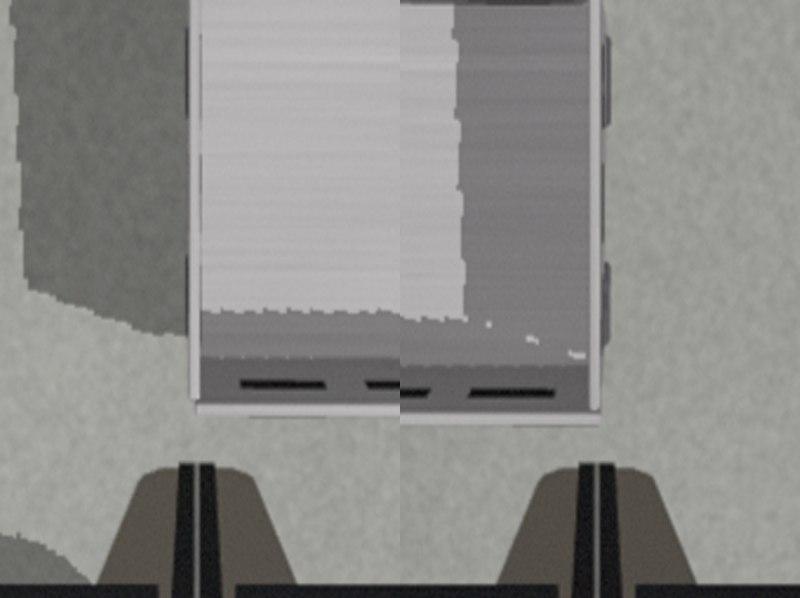

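The right wall is vertical: its strip sits at column 195, in line with its hinge. The left wall leans in by about 2.4 mm (0.036 rad). I'll nudge it outward gently from the inside.

>>> drive_tool --steps '[[[1, -0.06, -0.06, 0, 0], [1, -0.113, -0.107, -0.05, 0], [1, -0.113, -0.107, -0.17, 0], [1, -0.113, -0.107, -0.28, 0], [1, -0.113, -0.107, -0.332, 0], [1, -0.113, -0.107, -0.332, 0], [1, -0.116, -0.08, -0.332, 0], [1, -0.117, -0.067, -0.332, 0], [1, -0.118, -0.063, -0.332, 0], [1, -0.118, -0.06, -0.332, 0]]]'

```text
clock: 15.9
ee_pos: [0.6215, 0.0901, 0.0663]
ee_rot: [-0.13, 1.566, -0.023]
force: [-0.1, -0.0, 0.2]
gripper_width: 0.0002
```

```bash
python3 - <<'E'
from see import *
s=read_state();print(loc(s["ee_pos"]),s["force"],units([0,.067],s["ee_pos"][2]))
E
```

```text
[0.00068594 0.06441172 0.06627943] [-0.12302666 -0.00076343  0.18253438] [-0.002, 0.006, 0.0]
```

No contact yet. I'll advance in steps of about 0.8 mm.

>>> drive_tool --steps '[[[1, 0, 0.002, 0, 0], [1, 0, 0.004, 0, 0], [1, -0.001, 0.006, 0, 0], [1, -0.001, 0.006, 0, 0], [1, -0.001, 0.006, 0, 0]]]'

```text
clock: 16.4
ee_pos: [0.6213, 0.0922, 0.0663]
ee_rot: [-0.179, 1.566, -0.072]
force: [1.0, -1.3, 0.7]
gripper_width: 0.0002
```

```bash
python3 - <<'E'
from see import *
s=read_state();print(loc(s["ee_pos"]),s["force"])
E
```

```text
[0.0006798  0.06649307 0.06634765] [ 0.99374034 -1.29383141  0.66564767]
```

>>> drive_tool --steps '[[[1, 0.005, -0.05, 0, 0], [1, 0.005, -0.05, 0.1, 0], [1, 0.005, -0.05, 0.22, 0], [1, 0.06, 0, 0.33, 0], [1, 0.118, 0.053, 0.33, 0], [1, 0.118, 0.053, 0.33, 0], [1, 0.118, 0.053, 0.33, 0]]]'

```text
clock: 17.1
ee_pos: [0.6678, 0.1137, 0.1974]
ee_rot: [-0.347, 1.567, -0.239]
force: [-0.8, -0.5, -0.4]
gripper_width: 0.0005
```

```bash
python3 - <<'E'
from see import *
wrist("w7");s=read_state();print(loc(s["ee_pos"]))
for n,r in(("w5",slice(238,262)),("w6",slice(245,269)),("w7",slice(245,269))):
    d=dict(np.load(n+".npz"));im=d.pop("im");c={k:v if v.ndim else float(v) for k,v in d.items()}
    y=-.085 if n=="w5" else .085
    for x,lo in((-.03,0),(-.045,0),(.01,0)):
        q=proj(c,world(T,[x,y,.089]))[0];v=int(round(q[1]));print(n,q.round(1),im[v-1:v+2,240:270].mean((0,2)).astype(int))
    if n!="w5":print([loc(unproj(c,(u,v),.089))[1].round(4) for u in(250,255)])
    else:print([loc(unproj(c,(u,v),.089))[1].round(4) for u in(250,255)])
E
```

```text
[0.04869198 0.08188831 0.19712025]
w5 [253.6  90.7] [106 107 107 108 105 108 107 106  95  65 115 172 181 180 168 142 176 179
 178 178 179 178 178 179 179 178 179 179 178 178]
w5 [253.6  70.8] [106 107 105 104 105 107 106 106  96  71 114 171 180 179 172 158 181 182
 182 182 182 182 181 182 182 183 182 182 182 182]
w5 [253.5 141. ] [105 105 106 107 108 107 107 106 105 103 126 173 182 184 178 155 177 179
 178 179 179 179 178 179 178 179 179 179 178 179]
[np.float64(-0.0879), np.float64(-0.0837)]
w6 [256.3  93.7] [122 123 123 121 122 123 122 122 122 119 129 168 174 178 171 121  79 103
  85 104 146 147 148 150 151 153 152 151 151 151]
w6 [256.4  73.8] [125 125 123 125 125 125 125 125 125 121 128 168 176 178 171 131 118 110
  88 109 145 151 150 149 150 154 157 157 157 158]
w6 [256.2 144. ] [121 122 121 123 121 122 121 121 122 118 128 165 173 178 174 121 104 143
 153 154 154 154 155 152 152 153 153 153 154 152]
[np.float64(0.0799), np.float64(0.084)]
w7 [257.9  93.4] [124 122 122 124 124 122 123 123 123 123 122 125 143 172 178 179 164 101
  97  85  98 133 146 147 149 150 153 150 149 150]
w7 [257.9  73.6] [124 124 125 124 124 125 125 124 123 123 124 126 144 172 178 181 169 128
 119  86  97 128 151 151 150 150 153 156 158 158]
w7 [257.7 143.8] [121 122 120 121 122 121 122 121 122 121 122 125 141 169 174 173 148 112
 138 154 154 154 154 154 153 152 152 153 153 154]
[np.float64(0.0786), np.float64(0.0828)]
```

>>> drive_tool --steps '[[[1, -0.06, -0.06, 0, 0], [1, -0.113, -0.09, -0.05, 0], [1, -0.113, -0.09, -0.17, 0], [1, -0.113, -0.09, -0.28, 0], [1, -0.113, -0.09, -0.327, 0], [1, -0.114, -0.07, -0.327, 0], [1, -0.115, -0.055, -0.327, 0], [1, -0.117, -0.05, -0.327, 0], [1, -0.118, -0.047, -0.327, 0], [1, -0.118, -0.045, -0.327, 0], [1, -0.118, -0.045, -0.327, 0], [1, -0.118, -0.045, -0.327, 0]]]'

```text
clock: 18.35
ee_pos: [0.6208, 0.0944, 0.0671]
ee_rot: [-0.4, 1.566, -0.293]
force: [0.9, -1.1, 1.6]
gripper_width: 0.0002
```

```bash
python3 - <<'E'
from see import *
s=read_state();print(loc(s["ee_pos"]),s["force"])
E
```

```text
[0.00045024 0.06874597 0.0671266 ] [ 0.9050786  -1.08459955  1.57033033]
```

>>> drive_tool --steps '[[[1, 0.005, -0.05, 0, 0], [1, 0.005, -0.05, 0.1, 0], [1, 0.005, -0.05, 0.22, 0], [1, 0.06, 0, 0.33, 0], [1, 0.118, 0.05, 0.33, 0], [1, 0.118, 0.05, 0.33, 0], [1, 0.118, 0.05, 0.33, 0]]]'

```text
clock: 19.05
ee_pos: [0.6672, 0.1152, 0.1983]
ee_rot: [-0.57, 1.568, -0.463]
force: [-0.8, 0.2, -0.8]
gripper_width: 0.0002
```

```bash
python3 - <<'E'
from see import *
c,im=wrist("w8");print(loc(read_state()["ee_pos"]))
for x in(-.03,-.045,.01):
    q=proj(c,world(T,[x,.085,.089]))[0];v=int(round(q[1]));print(q.round(1),im[v-1:v+2,240:270].mean((0,2)).astype(int))
print([loc(unproj(c,(u,v),.089))[1].round(4) for u in(250,255)])
E
```

```text
[0.04831373 0.08337005 0.19798384]
[255.9  94.1] [123 122 123 123 122 123 123 121 123 122 123 119 118 150 175 179 175 135
  90 111 145 146 147 149 151 151 150 150 151 150]
[256.   74.4] [124 125 124 124 124 126 125 125 125 126 124 122 119 149 175 179 175 143
  99 123 150 151 149 151 149 153 156 157 158 156]
[255.9 144.3] [121 121 121 120 121 121 122 121 121 122 120 117 116 148 171 176 168 138
 152 153 154 155 154 153 152 153 152 153 154 152]
[np.float64(0.0801), np.float64(0.0843)]
```

The left wall is now within about 0.5 mm of plumb. Next I check the front wall from directly above.

>>> drive_tool --steps '[[[-1, -0.05, -0.11, 0, 0], [-1, -0.09, -0.219, 0, 0], [-1, -0.09, -0.219, 0, 0], [-1, -0.09, -0.219, 0, 0], [-1, -0.09, -0.219, 0, 0]]]'

```text
clock: 19.6
ee_pos: [0.6304, 0.0273, 0.1976]
ee_rot: [-1.04, 1.569, -0.933]
force: [-0.9, 0.3, -0.4]
gripper_width: 0.0384
```

```bash
python3 - <<'E'
from see import *
c,im=wrist("w9");print(loc(read_state()["ee_pos"]))
for y in(-.055,-.03,.0,.03,.055):
    q=proj(c,world(T,[-.065,y,.089]))[0];u=int(round(q[0]));v=int(q[1]);print(y,q.round(1),proj(c,world(T,[-.065,y,.024]))[0].round(1),v-14,im[v-14:v+14,u-1:u+2].mean((1,2)).astype(int))
print([loc(unproj(c,(u,w),.089))[0].round(4) for w in(v-5,v+5)],[loc(unproj(c,(u,w),.024))[0].round(4) for w in(v-5,v+5)])
cv2.imwrite("pics/w9.png",cv2.resize(im[60:340,100:410,::-1],None,fx=2.1,fy=2.1,interpolation=cv2.INTER_CUBIC))
E
```

```text
[0.00297257 0.00157113 0.19757298]
-0.055 [185.8 108.7] [198.5 108.4] 94 [104 103 102 102 103 105 105 107 105 101 102  98 107 158 177 176 172 155
 140 175 178 178 179 180 180 181 177 176]
-0.03 [216.7 108.7] [223.6 108.4] 94 [109 108 105 105 104 105 106 108 107 107 110 106 117 158 178 177 174 157
 141 178 180 182 182 182 182 181 178 178]
0.0 [253.8 108.7] [253.8 108.3] 94 [105 106 104 103 103 103 106 107 107 107 106 105 122 161 180 180 177 159
 141 177 180 181 181 181 181 181 178 179]
0.03 [290.9 108.6] [283.9 108.3] 94 [159 151 111 103 106 106 106 106 108 109 105  92 105 163 182 181 178 157
 103 118 123 123 124 124 123 122 122 123]
0.055 [321.8 108.6] [309.  108.3] 94 [160 157 156 156 157 158 158 158 160 159 157 157 155 163 182 181 178 159
 103 120 122 123 123 125 125 123 123 125]
[np.float64(-0.0694), np.float64(-0.0615)] [np.float64(-0.0701), np.float64(-0.0604)]
```

View pics/w9.png

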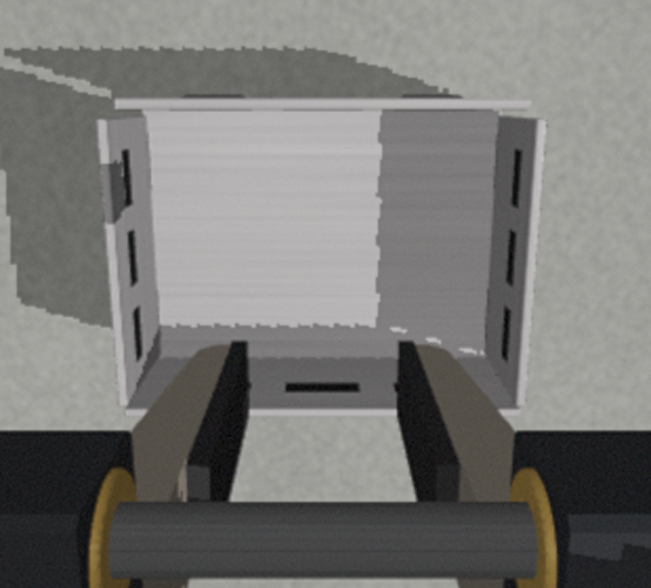

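The front strip's centre is 0.5 px from the upright prediction, and its hinge knuckles show the same margin as on the plumb right wall. All three walls are upright. Now the cooler.

>>> drive_tool --steps '[[[-1, 0, -0.05, 0.12, 0], [-1, -0.03, -0.16, 0.2, 0], [-1, -0.06, -0.28, 0.25, 0], [-1, -0.09, -0.4, 0.25, 0], [-1, -0.12, -0.52, 0.25, 0], [-1, -0.15, -0.64, 0.25, 0], [-1, -0.175, -0.76, 0.25, 0], [-1, -0.175, -0.843, 0.25, 0], [-1, -0.175, -0.843, 0.25, 0], [-1, -0.175, -0.843, 0.25, 0], [-1, -0.175, -0.843, 0.25, 0]]]'

```text
clock: 20.75
ee_pos: [0.5617, -0.3068, 0.2971]
ee_rot: [0.463, 1.57, 0.574]
force: [0.0, -0.5, 0.4]
gripper_width: 0.092
```

```bash
python3 - <<'E'
from see import *
c,im=wrist("w10");s=read_state();print(s["ee_pos"],s["ee_rot"][2]-s["ee_rot"][0],s["gripper_width"])
print(search_frame("wrist","cooler")[:2],proj(c,[.545,-.318,.04]))
cv2.imwrite("pics/w10.png",cv2.resize(im[40:290,100:420,::-1],None,fx=2.4,fy=2.4,interpolation=cv2.INTER_CUBIC))
E
```

```text
[ 0.56177185 -0.30665644  0.29721485] 0.1118357242222105 0.09172301199156331
[{'pixel': [242.8, 148.1], 'confidence': 0.82}] [[247.04973356 148.4683086 ]]
```

View pics/w10.png

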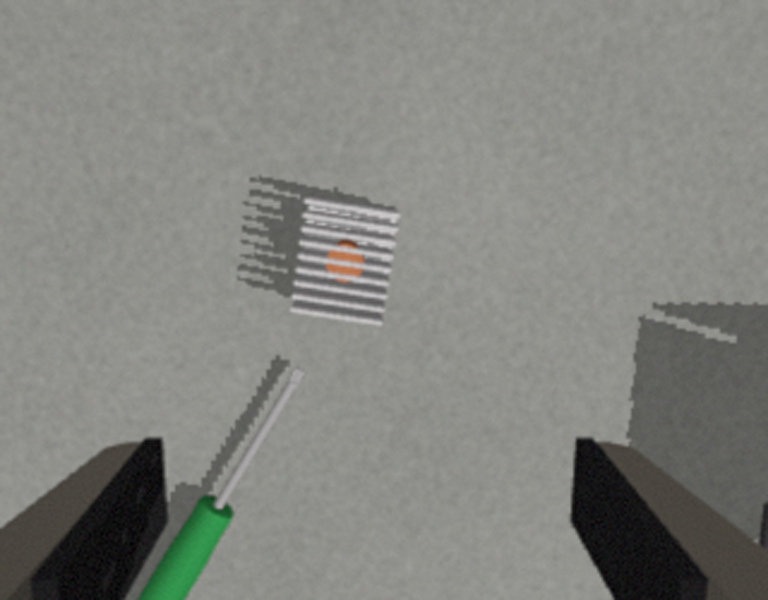

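The cooler's top corners are at about (305,198), (400,210), (381,325) and (291,311) in the crop. The screwdriver tip is near (297,372), well clear of the 50 mm faces I'll grip.

```bash
python3 - <<'E'
from see import *
d=dict(np.load("w10.npz"));d.pop("im");c={k:v if v.ndim else float(v) for k,v in d.items()}
P=[unproj(c,(100+u/2.4,40+v/2.4),.04)[:2] for u,v in[(305,198),(400,210),(381,325),(291,311)]]
P=np.array(P);print(P.round(4));m=P.mean(0)
ax=(P[3]+P[2]-P[0]-P[1])/2;ay=(P[1]+P[2]-P[0]-P[3])/2
print(m,np.linalg.norm(ax),np.linalg.norm(ay),np.arctan2(ax[1],ax[0]),np.arctan2(-ay[0],ay[1]))
s=read_state();print((np.r_[m,.011]-s["ee_pos"])/.4, unproj(c,(100+297/2.4,40+372/2.4),.01))
E
```

```text
[[ 0.5156 -0.3463]
 [ 0.5162 -0.2964]
 [ 0.5781 -0.2992]
 [ 0.5758 -0.3483]]
[ 0.54640778 -0.32250514] 0.06112565594444681 0.04951640078544424 -0.03913198488539369 -0.028274410587902792
[-0.03811366 -0.0390964  -0.71590184] [ 0.61746727 -0.34380938  0.01      ]
```

>>> drive_tool --steps '[[[-1, -0.038, -0.039, -0.05, -0.093], [-1, -0.038, -0.039, -0.17, -0.093], [-1, -0.038, -0.039, -0.29, -0.093], [-1, -0.038, -0.039, -0.41, -0.093], [-1, -0.038, -0.039, -0.53, -0.093], [-1, -0.038, -0.039, -0.64, -0.093], [-1, -0.038, -0.039, -0.7, -0.093], [-1, -0.038, -0.039, -0.713, -0.093], [-1, -0.038, -0.039, -0.713, -0.093]]]'

```text
clock: 21.75
ee_pos: [0.5468, -0.3214, 0.0119]
ee_rot: [1.191, 1.57, 1.158]
force: [0.6, -0.3, 0.2]
gripper_width: 0.0922
```

>>> drive_tool --steps '[[[1, 0, 0, 0, 0], [1, 0, 0, 0, 0], [1, 0, 0, 0, 0], [1, 0, 0, 0, 0], [1, 0, 0, 0, 0], [1, 0, 0, 0, 0], [1, 0, 0, 0, 0], [1, 0, 0, 0, 0]]]'

```text
clock: 22.55
ee_pos: [0.547, -0.3216, 0.0123]
ee_rot: [0.587, 1.57, 0.554]
force: [-0.3, 0.0, 3.8]
gripper_width: 0.05
```

>>> drive_tool --steps '[[[1, 0, 0, 0.05, 0], [1, 0, 0, 0.15, 0], [1, 0, 0, 0.26, 0], [1, 0, 0, 0.38, 0.0], [1, 0.01, 0.05, 0.475, 0.02], [1, 0.04, 0.16, 0.475, 0.04], [1, 0.07, 0.28, 0.475, 0.06], [1, 0.1, 0.4, 0.475, 0.08], [1, 0.13, 0.52, 0.475, 0.091], [1, 0.16, 0.64, 0.475, 0.091], [1, 0.18, 0.76, 0.475, 0.091], [1, 0.2, 0.83, 0.475, 0.091]]]'

```text
clock: 23.75
ee_pos: [0.6262, 0.0161, 0.2009]
ee_rot: [2.179, 1.568, 2.294]
force: [-0.1, 0.3, -3.2]
gripper_width: 0.0497
```

```bash
python3 - <<'E'
from see import *
s=read_state();print(s["ee_pos"],s["ee_rot"][2]-s["ee_rot"][0],s["force"],s["gripper_width"],units([-.001,-.0015],.05))
E
```

```text
[0.62615638 0.01608975 0.20089852] 0.11502618179582491 [-0.05903335  0.27164551 -3.1628209 ] 0.04969341602794415 [0.002, 0.021, -0.377]
```

Held: -3.2 N and 49.7 mm of opening. I'll lower it to 12 mm above contact height, then go slowly.

>>> drive_tool --steps '[[[1, 0.002, 0.021, 0, -0.004], [1, 0.002, 0.021, -0.05, -0.004], [1, 0.002, 0.021, -0.15, -0.004], [1, 0.002, 0.021, -0.25, -0.004], [1, 0.002, 0.021, -0.33, -0.004], [1, 0.002, 0.021, -0.37, -0.004], [1, 0.002, 0.021, -0.377, -0.004], [1, 0.002, 0.021, -0.377, -0.004]]]'

```text
clock: 24.55
ee_pos: [0.6273, 0.0237, 0.0505]
ee_rot: [2.174, 1.568, 2.282]
force: [0.4, -0.0, -2.3]
gripper_width: 0.0496
```

>>> drive_tool --steps '[[[1, 0, 0, -0.008, 0], [1, 0, 0, -0.015, 0], [1, 0, 0, -0.02, 0], [1, 0, 0, -0.024, 0], [1, 0, 0, -0.026, 0], [1, 0, 0, -0.026, 0]]]'

```text
clock: 25.15
ee_pos: [0.6273, 0.0238, 0.04]
ee_rot: [2.21, 1.568, 2.317]
force: [-0.4, -0.3, -3.5]
gripper_width: 0.0498
```

>>> drive_tool --steps '[[[1, 0, 0, -0.001, 0], [1, 0, 0, -0.002, 0], [1, 0, 0, -0.003, 0], [1, 0, 0, -0.004, 0], [1, 0, 0, -0.004, 0]]]'

```text
clock: 25.65
ee_pos: [0.6273, 0.0238, 0.0385]
ee_rot: [2.188, 1.568, 2.296]
force: [0.4, 0.2, -2.9]
gripper_width: 0.0496
```

>>> drive_tool --steps '[[[1, 0, 0, -0.001, 0], [1, 0, 0, -0.002, 0], [1, 0, 0, -0.002, 0], [1, 0, 0, -0.002, 0]]]'

```text
clock: 26.05
ee_pos: [0.6274, 0.0238, 0.0384]
ee_rot: [2.096, 1.568, 2.204]
force: [-3.9, 1.4, 4.7]
gripper_width: 0.0495
```

Contact: the force went from -2.9 to +4.7 N. Release and retreat upward.

>>> drive_tool --steps '[[[0.0, 0, 0, 0, 0], [-0.2, 0, 0, 0, 0], [-0.5, 0, 0, 0, 0], [-0.5, 0, 0, 0, 0], [-0.5, 0, 0, 0, 0]]]'

```text
clock: 26.55
ee_pos: [0.6276, 0.0237, 0.0383]
ee_rot: [1.993, 1.568, 2.101]
force: [-0.7, -0.5, 0.4]
gripper_width: 0.0688
```

>>> drive_tool --steps '[[[-0.5, 0, 0, 0.03, 0], [-0.5, 0, 0, 0.1, 0], [-0.5, 0, 0, 0.22, 0], [-0.5, 0, 0, 0.34, 0], [-0.5, 0, 0, 0.46, 0], [-0.5, 0, 0, 0.58, 0], [-0.5, 0, 0, 0.66, 0], [-0.5, 0, 0, 0.66, 0], [-0.5, 0, 0, 0.66, 0]]]'

```text
clock: 27.45
ee_pos: [0.6276, 0.0237, 0.3035]
ee_rot: [1.282, 1.568, 1.39]
force: [0.3, 0.2, -0.5]
gripper_width: 0.0684
```

```bash
python3 - <<'E'
from see import *
c,im=wrist("w11");s=read_state();print(s["clock"],loc(s["ee_pos"]),s["force"])
for n in("front","left","right"):print(n,[((proj(c,world(T+np.array([0,-.001,0]),local(n,k,1.571)))[0]-[80,40])*2).round(0).tolist() for k in(-1,1)])
b=snapshot("scene")[110:270,150:340]
a=cv2.resize(im[40:300,80:400],(640,520))[:,60:460];b=cv2.resize(b,None,fx=2.1,fy=3.25,interpolation=cv2.INTER_CUBIC)
cv2.imwrite("pics/f.png",np.hstack([a,b[:,:399]])[:,:,::-1])
E
```

```text
27.5 [-0.00112148 -0.00213299  0.30198113] [-0.28853171 -0.26578486 -0.90939962]
front [[207.0, 142.0], [494.0, 142.0]]
left [[502.0, 151.0], [491.0, 355.0]]
right [[198.0, 151.0], [209.0, 355.0]]
```

View pics/f.png

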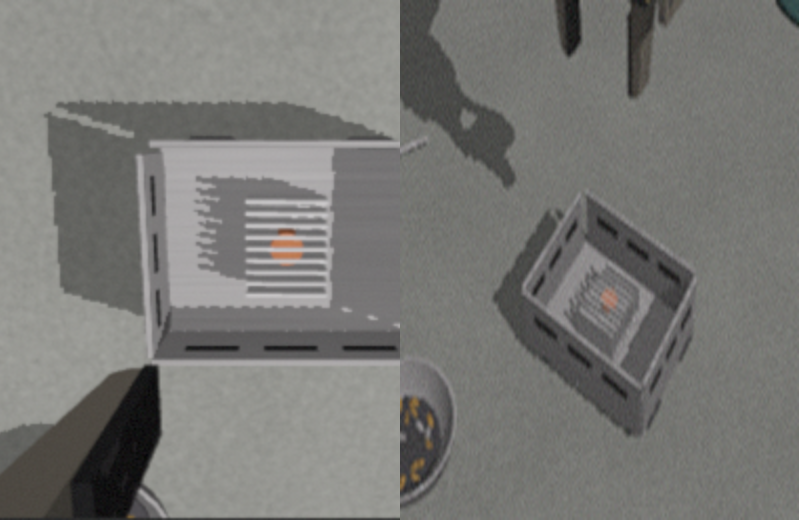

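The cooler lies flat and central on the floor, around (287,248). The front strip is at row 143 (142 predicted), and the right strip runs from column 140 at its top to 151 at its bottom (138 to 149 predicted, allowing for the crop). The scene view shows a closed box with upright walls. Handing in.

```bash
python3 -c "
from rig import *
print(finish_job(), read_state()['clock'])"
```

```text
the job is handed in; nothing more can be done
the job is handed in; nothing more can be done
```

The tray's three walls are upright and the cooler is on its floor. I handed the job in at about 27.5 s, against the 72 s limit.

- **Walls:** I raised the front, left and right walls in that order with the closed fingertips. The left wall first ended about 0.035 rad too far in, so I nudged it back out from the inside. A first nudge barely moved it; a second one did.
- **Cooler:** I gripped it across its 50 mm faces and moved it over the walls. I lowered it until contact, where the force went from -2.9 N to +4.7 N, then released it and lifted clear.

**Last checks:**
- **Front and right walls:** they appear within about 1–2 pixels of the upright prediction, both before the cooler was placed and in the final wrist picture.
- **Left wall:** it measured within about 0.5 mm of plumb at its top edge after the nudge. The final wrist crop cut it off, so afterwards I saw it only in the scene view, where it looks upright.
- **Cooler:** it sits flat and roughly central.
- **Bystanders:** I touched none of them, but took no last picture of them all.

**Disagreement:** my tray position fit and the later close-ups differed by about 1–2 mm sideways. I therefore judged the left and right walls by comparing their two hinge lines seen from directly above.

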